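# Load the last bobbin and wedge the row tight

### The job

Draw the bobbin off the slanted peg of its rest and set it on the free spindle of the bobbin carrier, upright and fully down on the base. Then take the wooden wedge out of its holder and push it down, thin end first and sloped side to the sloped end wall, between that bobbin and the wall until all three bobbins are packed tight against the far stop and the wedge stays there by itself. Do not disturb the other tools on the bench.

Things in the scene. Friction and masses are not known exactly. Their poses are not given: they have to be found in the camera images.
- bobbin_new: the bobbin to load, at first on the slanted peg; grey plastic bobbin, origin at the centre of its underside, z along its axis towards the neck: two flanges 56 mm across (0-4 and 34-38 mm up), 32 mm barrel between them and a 32 mm wide round neck on top from 38 to 62 mm (the place to grip it); bore 21 mm right through; 70 g
- bobbin_1: bobbin already on the carrier, next to the stop; same shape and origin as bobbin_new
- bobbin_2: bobbin already on the carrier's middle spindle; same shape and origin as bobbin_new
- carrier: fixed plain steel bobbin carrier, base 80 mm (x) by 222 mm (y) by 10 mm, origin at its underside; the row runs along y: stop at -y, three 12 mm dark steel spindles 50 mm tall with coned tips at y = -71.5, -14, +43.5 mm (x = 0; the last one free), sloped end wall at +y. Bobbins have 4.5 mm play on the spindles; packed tight they stand at y = -72, -16, +40 mm
- free_spindle (a point): foot of the free spindle, on top of the carrier's base plate (10 mm above the bench)
- gap (a point): middle of the gap between the packed row and the end wall, on top of the base plate (carrier y = +70 mm)
- stop (a point): foot of the flat stop's face, on the base plate at carrier y = -100 mm; the stop is 44 mm high
- wall_top (a point): middle of the upper inner edge of the end wall, carrier y = 83 mm, 50 mm above the base plate; the wall is 46 mm wide and leans outward by 15 degrees, its inner face at carrier y = 69.9 mm at the base plate
- rest: fixed grey steel rest on a 90 x 76 mm base: a 64 mm square plate that slopes down towards the robot side (the rest's -x) with a 15 mm peg, 36 mm long, square to the plate, so peg and bobbin lean 35 degrees from vertical towards -x of the rest; origin at the base's underside
- rest_seat (a point): foot of the slanted peg on the sloping plate, 36 mm above the bench
- holder: fixed grey steel holder, base 84 x 70 x 6 mm, with a slot in which the wedge stands upright 32 mm deep; slot walls 38 mm above the bench; origin at the underside below the wedge's tip
- holder_seat (a point): floor of the slot, 6 mm above the bench, where the wedge's tip stands
- wedge: wooden wedge, 60 g, 30 mm wide (x), 78 mm tall, tip down; origin under the centre of its 4 mm thick tip. Flat face at y = -2 mm; sloped face (15 degrees) at y = 2 mm at the tip, 15 mm at z = 48 mm; grip tab above. In place its y points like the carrier's y. With the row tight the tip is about 8 mm above the base plate; it slides the bobbins with a few newtons and jams: 10 to 15 N is enough
- wedge_tab (a point): middle of the wedge's grip tab (wedge y = 6, z = 66 mm), 30 mm wide (x), 12 mm thick, from z = 48 to 78 mm; grip it across its 30 mm width (along wedge x)
- hex_keys: bystander: hex key set in a folding holder, 30x95x22 mm, loose
- gland_nut_0: bystander: cable gland 27x31x27 mm, loose
- tape_measure: bystander: pocket tape measure 64x81x36 mm, loose
- screwdriver_c: bystander: screwdriver 22x162x21 mm, loose
Not all that is in view belongs to the job. What is shaped like the rest but red is not meant.

How it is judged:
By the outcome, as a careful person would: the job done as asked, in the order asked, and still so for the second after the job is handed in, with the robot touching nothing.
It also fails if it takes over 51 s, if anything falls off the work surface, if the arm or the gripper's body presses on something with over 40 N, if the wrist force passes 120 N, or if a joint passes its speed limit or range.

### The arm

A 6-joint arm with a two-finger parallel gripper is mounted at the origin on a cart in front of the work surface, level with it; the furniture and walls round the work are solid. World frame = base frame: x ahead of the robot, y to its left, z up, the work surface at z = 0. Lengths are in m, angles in rad, forces in N, time in s.
With the tool pointing down it reaches from about 0.35 to 0.775 m from the base axis. Payload 5.5 kg.
Tool frame: the origin (TCP) lies at the very end of the fingers, on their centre line; the grasp point (between the pads) lies 19 mm behind it; z points along the fingers, y is the line along which they close (so a half turn about z gives the same grasp; the last joint's range is limited). The gripper opens to 85 mm and grips with 20 to 120 N. Pads are 22 mm wide; open, the fingers measure 114 mm over their backs; the gripper's body (76 mm by 85 mm) begins 54 mm behind the grasp point. The pads swing forward as they close: fully open they stand 13 mm farther back than shut.
Start: joints at [1.182, 0.313, 0.046, 1.304, 0, 1.431], TCP at [0.142, 0.557, 0.231] pointing down, gripper open.
Joint ranges: [-2.76, 2.76], [-0.86, 1.69], [-1.03, 1.26], [-2.2, 2.34], [-1.47, 1.5], [-3.14, 3.14]. Speed limits (rad/s): [2.57, 2.57, 3.14, 3.14, 3.14, 3.14].

### API

Orientations are given as a unit quaternion [x, y, z, w].
In Python, from bench import arm gives the robot as it stands.
- The arm moves only by the shell command python3 -m pendant 'ROWS' [FORCE]. ROWS is a JSON list of rows, 1 to 8 of them, each of 5 numbers: the opening from 0.0 (shut) to 1.0 (fully open), then dx, dy, dz in m, then a turn about the tool's z in rad; each row is the pose to reach, as a shift and turn from the pose commanded when the command began, along the tool's axes at that moment; what a row does not reach only later rows make up. A row lasts 1/10 s, in which the tool goes at most 0.05 m and 0.15 rad, less where a joint would pass 70% of its speed; a pose out of reach is approached as far as the arm can. The fingers move at their own pace and stop on an object; FORCE is the grip in N (left out, the last holds). Time passes only in rows, so rows that do not move let the fingers close. It prints the time, the measured TCP pose, the force, the opening and the grip force at its end.
- arm.observe(): the state, without advancing time (a new reading comes with each control period).
- arm.read_camera(name): name is "side" or "top"; returns a dict with "pixels" (400x640x3 uint8, blue, green, red), "z_map" (400x640 float32, m along the optical axis (not along the pixel's ray), 0 where there is no reading), "fx", "fy", "cx", "cy" (pixels), "R" (3x3) and "t" (3): a world point X has camera coordinates R X + t. Camera axes: x right, y down, z forward; pixel columns grow to the right and rows downward; lengths in m; the calibration is good to about 2 mm. A picture is of the moment at which its call begins.
- arm.close_job(): hands the job in; it is judged then, once.
Trained networks look in a picture, given as the dict that the camera call returned (one of the last four; its "shot" number tells which), for a name from the list of things; names that differ only in an ending like _2 or _b are one class to them, and where a whole thing is asked for, a point or a joint stands for the part that bears it (a point fixed in the world has none). Each returns a list of dicts, best first, with "score" (0 to 1); they miss things now and then, are a little off and sometimes report something else, mostly with a low value. They report only what shows in the picture. A call takes as long as a camera call. They do not tell look-alikes from the thing itself.
- arm.regions_of(picture, thing): "mask" (400x640 bool, what is visible of it) and "extent" ([left, top, right, bottom] in pixels, round what is visible of it).
- arm.place_of(picture, thing): "centre" ([column, row] in pixels: a listed point, or the origin of a listed thing).
The state is a dict: "clock": time; "joint_pos": joint angles; "dq": joint speeds; "joint_efforts": joint torques, N m; "eef_pos": TCP position; "ee_rot": TCP orientation; "wrist_force": force on the tool from outside, world axes, zero at the start; "moment": the same for the moment, N m; "grip_width": opening from 0.0 (shut) to 1.0 (fully open); "grasp_force": force on a finger pad.
Only numpy, scipy, OpenCV 4.12 (cv2) and the standard library are available. Lean on these libraries where they do the work, as an engineer would, in place of code of your own. Each camera call takes 0.05 s, during which the arm holds its last target. There are 200 camera calls.

## Working session

There is one attempt and no reset: what is moved stays moved. The work goes in short steps, Python scripts to look and compute and a shell command to move; the robot and the scene stay as the last step left them, time stands still between calls to the robot, and variables do not carry over. Pictures are saved under pics/ and viewed, at most 10 in all, crops included, and the job is handed in when it is done.

```bash
ls; mkdir -p pics
cat > h.py <<'E'
import numpy as np, cv2
from bench import arm
from scipy.spatial.transform import Rotation as Rn
def w(p,uv,z=None):
    u,v=uv
    if z is None:
        a=p["z_map"][int(v)-2:int(v)+3,int(u)-2:int(u)+3]; a=a[a>0]; z=np.median(a) if a.size else np.nan
    c=np.array([(u-p["cx"])/p["fx"]*z,(v-p["cy"])/p["fy"]*z,z]); return p["R"].T@(c-p["t"])
def cloud(p,m):
    v,u=np.nonzero(m&(p["z_map"]>0)); z=p["z_map"][v,u]
    return (np.c_[(u-p["cx"])/p["fx"]*z,(v-p["cy"])/p["fy"]*z,z]-p["t"])@p["R"]
def ray(p,uv):
    d=p["R"].T@np.array([(uv[0]-p["cx"])/p["fx"],(uv[1]-p["cy"])/p["fy"],1]); return -p["R"].T@p["t"],d/np.linalg.norm(d)
def tri(p,a,q,b):
    o1,d1=ray(p,a);o2,d2=ray(q,b); s=np.linalg.lstsq(np.c_[d1,-d2],o2-o1,rcond=None)[0]
    x,y=o1+s[0]*d1,o2+s[1]*d2; return (x+y)/2,np.linalg.norm(x-y)
def st():
    s=arm.observe(); print({k:np.round(s[k],4).tolist() for k in("clock","joint_pos","eef_pos","ee_rot","wrist_force","moment","grip_width","grasp_force")}); return s
E
python3 - <<'E'
from h import *
P={n:arm.read_camera(n) for n in("side","top")}
for n,p in P.items(): cv2.imwrite(f"pics/{n}0.png",p["pixels"]); print(n,p["fx"],p["R"].round(3).tolist(),p["t"].round(3))
pts=["free_spindle","gap","stop","wall_top","rest_seat","holder_seat","wedge_tab","bobbin_new","bobbin_1","carrier","rest","holder","wedge"]
for t in pts:
    r={n:arm.place_of(p,t) for n,p in P.items()}
    for n in P: print(t,n,[(round(x["score"],2),np.round(x["centre"]).tolist(),w(P[n],x["centre"]).round(3).tolist()) for x in r[n][:4]])
    for a in r["side"][:2]:
        for b in r["top"][:2]:
            X,e=tri(P["side"],a["centre"],P["top"],b["centre"])
            if e<.012: print("   tri",X.round(4),round(e,4))
st()
E
```

```text
pics
side 498.5724727598918 [[-0.951, -0.309, 0.018], [-0.205, 0.585, -0.785], [0.233, -0.75, -0.619]] [0.514 0.118 0.987]
top 417.96599755021987 [[-0.005, -1.0, -0.005], [-0.982, 0.006, -0.186], [0.187, 0.004, -0.982]] [0.066 0.548 0.916]
free_spindle side [(0.74, [310.0, 234.0], [0.51, 0.161, 0.056])]
free_spindle top [(0.67, [432.0, 235.0], [0.472, -0.193, 0.073]), (0.62, [295.0, 218.0], [0.518, 0.116, 0.035])]
   tri [0.5225 0.1177 0.0149] 0.0038
gap side [(0.56, [307.0, 245.0], [0.52, 0.15, 0.014])]
gap top [(0.78, [286.0, 217.0], [0.523, 0.139, 0.01])]
   tri [0.5238 0.1397 0.0037] 0.0003
stop side [(0.86, [325.0, 191.0], [0.527, 0.016, 0.05]), (0.71, [246.0, 213.0], [0.667, 0.115, 0.03])]
stop top [(0.91, [354.0, 212.0], [0.529, -0.022, 0.047])]
   tri [ 0.5364 -0.0244  0.018 ] 0.0057
wall_top side [(0.72, [306.0, 225.0], [0.544, 0.091, 0.011]), (0.6, [370.0, 145.0], [0.481, -0.202, 0.048]), (0.43, [311.0, 235.0], [0.51, 0.159, 0.052])]
wall_top top [(0.81, [277.0, 213.0], [0.524, 0.155, 0.059]), (0.16, [392.0, 285.0], [0.362, -0.108, 0.015])]
   tri [0.5222 0.154  0.0685] 0.0
[... 1790 characters left out ...]
, [253.0, 311.0], [0.547, 0.348, 0.032]), (0.38, [321.0, 193.0], [0.525, 0.049, 0.068])]
holder top [(0.92, [208.0, 204.0], [0.551, 0.321, 0.035])]
   tri [0.5568 0.3295 0.0062] 0.0009
wedge side [(0.64, [249.0, 306.0], [0.556, 0.346, 0.037]), (0.35, [312.0, 244.0], [0.51, 0.151, 0.02])]
wedge top [(0.77, [209.0, 201.0], [0.558, 0.32, 0.035]), (0.61, [393.0, 286.0], [0.36, -0.11, 0.015])]
   tri [0.5645 0.3266 0.0114] 0.0036
{'clock': 1.4, 'joint_pos': [1.1824, 0.3132, 0.0461, 1.3036, 0.0, 1.4312], 'eef_pos': [0.1416, 0.5573, 0.2313], 'ee_rot': [0.1241, 0.9923, 0.0, 0.0], 'wrist_force': [0.5276, 0.4067, -0.1362], 'moment': [-0.0002, 0.0426, -0.0017], 'grip_width': 0.9989, 'grasp_force': 0.0}
```

View pictures.

View pics/side0.png

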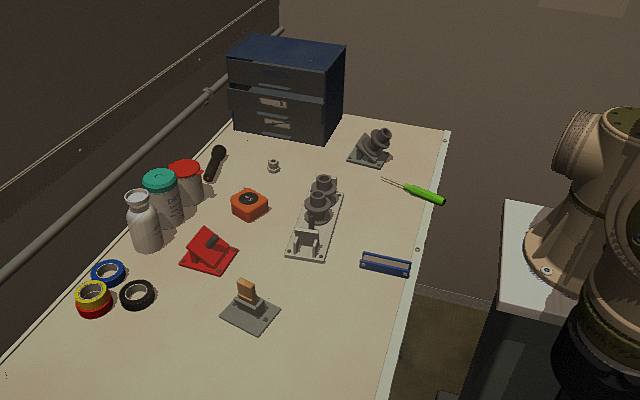

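View pics/top0.png

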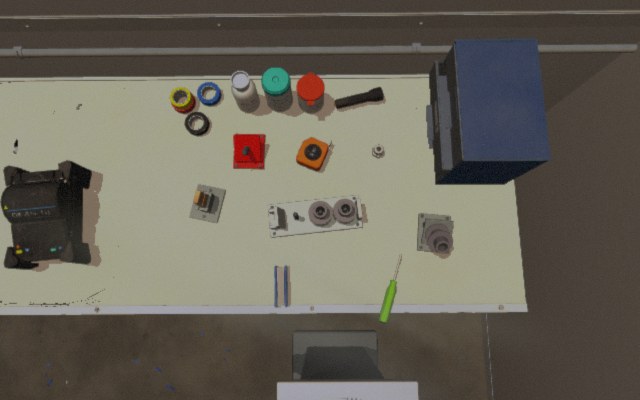

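The task's bobbin sits on the grey rest (side 372,145; top 438,235). These could be mistaken for it:
- The empty red rest (side 209,250; top 249,152).
- The two carrier bobbins (side 318,203; top 320–345,212).

The wedge is in the holder (side 246,290; top 205,200). I'll measure next and take a close crop to check the choice.

Run:
```python
from h import *
P={n:arm.read_camera(n) for n in("side","top")}
np.savez("p0.npz",**{f"{n}_{k}":np.asarray(p[k]) for n,p in P.items() for k in("pixels","z_map","fx","fy","cx","cy","R","t")})
C=np.vstack([cloud(p,np.ones((400,640),bool)) for p in P.values()])
T=cloud(P["top"],np.ones((400,640),bool))
b=C[(abs(C[:,0]-.6)<.05)&(abs(C[:,1]-.05)<.02)&(abs(C[:,2])<.02)]
for n,p in P.items():
    c=cloud(p,np.ones((400,640),bool)); q=c[(abs(c[:,0]-.42)<.03)&(abs(c[:,1]-.2)<.05)]; print(n,"bench z",np.median(q[:,2]).round(4),q[:,2].std().round(4))
def rect(c,x,y,r,z0,z1,t):
    q=c[(np.hypot(c[:,0]-x,c[:,1]-y)<r)&(c[:,2]>z0)&(c[:,2]<z1)]
    m=cv2.minAreaRect(q[:,:2].astype(np.float32)); print(t,len(q),np.round(m[0],4),np.round(m[1],4),round(m[2],1),q[:,2].max().round(3))
for t,c in(("C",C),("T",T)):
    rect(c,.528,.065,.14,.004,.1,t+"carrier"); rect(c,.556,.329,.07,.003,.012,t+"holderbase"); rect(c,.556,.329,.05,.062,.1,t+"tab"); rect(c,.48,-.2,.07,.003,.012,t+"restbase"); rect(c,.684,.235,.07,.003,.012,t+"redbase")
q=C[(C[:,1]<-.2)&(C[:,0]>.3)&(C[:,2]>.1)]; print("cabinet min x",np.percentile(q[:,0],1),"max y",np.percentile(C[(C[:,0]>.6)&(C[:,2]>.1)&(C[:,0]<.8)&(C[:,1]<0)][:,1],99))
rg={(n,t):arm.regions_of(P[n],t) for n in P for t in("bobbin_new","wedge")}
for k,v in rg.items(): print(k,[(round(x["score"],2),np.round(x["extent"]).tolist()) for x in v[:3]])
s=cv2.resize(P["side"]["pixels"][110:175,330:420],None,fx=4.4,fy=4.4,interpolation=2); s2=cv2.resize(P["side"]["pixels"][270:335,210:300],None,fx=4.4,fy=4.4,interpolation=2)
a=cv2.resize(P["top"]["pixels"][205:270,400:490],None,fx=4.4,fy=4.4,interpolation=2); a2=cv2.resize(P["top"]["pixels"][170:235,160:250],None,fx=4.4,fy=4.4,interpolation=2)
cv2.imwrite("pics/crop1.png",np.vstack([np.hstack([s,s2]),np.hstack([a,a2])]))
```

```text
side bench z 0.0003 0.0049
top bench z -0.0011 0.0045
Ccarrier 6774 [0.5266 0.0795] [0.24   0.2587] 52.7 0.075
Cholderbase 1625 [0.5555 0.3263] [0.13   0.1253] 35.4 0.012
Ctab 344 [0.5614 0.3356] [0.0156 0.0323] 77.1 0.086
Crestbase 791 [ 0.4827 -0.2026] [0.1288 0.1291] 15.1 0.012
Credbase 1084 [0.685  0.2423] [0.1242 0.1243] 24.0 0.012
Tcarrier 3342 [0.5306 0.072 ] [0.2342 0.2421] 52.2 0.075
Tholderbase 531 [0.5583 0.3428] [0.1048 0.1302] 73.1 0.012
Ttab 108 [0.5602 0.3346] [0.013  0.0304] 77.2 0.086
Trestbase 382 [ 0.4768 -0.2041] [0.1154 0.1105] 81.1 0.012
Tredbase 398 [0.6865 0.2296] [0.0836 0.126 ] 86.8 0.012
cabinet min x 0.3194240210528421 max y -0.20319413554551397
('side', 'bobbin_new') [(0.61, [360.0, 127.0, 393.0, 156.0])]
('side', 'wedge') [(0.72, [233.0, 278.0, 257.0, 303.0])]
('top', 'bobbin_new') [(0.83, [427.0, 224.0, 453.0, 254.0]), (0.29, [418.0, 216.0, 453.0, 250.0]), (0.16, [187.0, 184.0, 222.0, 225.0])]
('top', 'wedge') [(0.61, [194.0, 187.0, 207.0, 206.0])]
```

View pics/crop1.png

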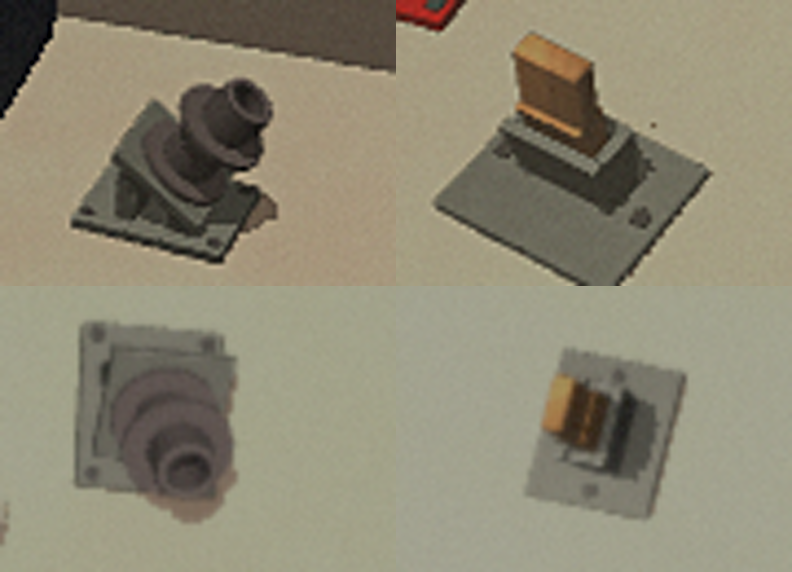

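The crop confirms the choice: top-left and bottom-left show the bobbin leaning towards the robot on the grey rest. On the right, the wedge stands in its holder. Next I'll fit models to the silhouettes to get the poses and the direction of the wedge's slope.

```bash
cat > fit.py <<'E'
import numpy as np, cv2
from scipy.optimize import minimize
S=8
def load(f):
    d=np.load(f); return {n:{k:d[f"{n}_{k}"] for k in("pixels","z_map","fx","fy","cx","cy","R","t")} for n in("side","top")}
def proj(p,X):
    c=X@p["R"].T+p["t"]; return np.c_[c[:,0]/c[:,2]*p["fx"]+p["cx"],c[:,1]/c[:,2]*p["fy"]+p["cy"]]
def sil(p,parts,roi):
    l,t,r,b=roi; im=np.zeros(((b-t)*S,(r-l)*S),np.uint8)
    for X in parts:
        h=cv2.convexHull(((proj(p,X)-[l-.5,t-.5])*S).astype(np.float32)).round().astype(int); cv2.fillConvexPoly(im,h,255)
    return cv2.resize(im,(r-l,b-t),interpolation=cv2.INTER_AREA)/255.
def Rz(a): return np.array([[np.cos(a),-np.sin(a),0],[np.sin(a),np.cos(a),0],[0,0,1]])
def Ry(a): return np.array([[np.cos(a),0,np.sin(a)],[0,1,0],[-np.sin(a),0,np.cos(a)]])
def box(x0,x1,y0,y1,z0,z1): return np.array([[x,y,z] for x in(x0,x1) for y in(y0,y1) for z in(z0,z1)])/1e3
th=np.linspace(0,2*np.pi,48)
def cyl(r,z0,z1): return np.vstack([np.c_[r*np.cos(th),r*np.sin(th),0*th+z] for z in(z0,z1)])/1e3
bob=[cyl(28,0,4),cyl(16,4,34),cyl(28,34,38),cyl(16,38,62)]
yl=lambda z:2+z*np.tan(np.radians(15))
wed=[box(-15,15,0,12,48,78),np.array([[x,y,z] for x in(-15,15) for z in(33,48) for y in(-2,yl(z))])/1e3]
def fit(P,M,roi,model,x0):
    f=lambda v:sum(((sil(P[n],model(v),roi[n])-M[n])**2).sum() for n in P)
    best=None
    for k in range(2):
        s=np.vstack([x0]+[x0+np.eye(len(x0))[i]*[.008,.008,.2,.008][i]*(1-2*k) for i in range(len(x0))])
        r=minimize(f,x0,method="Nelder-Mead",options=dict(initial_simplex=s,xatol=1e-4,fatol=.05,maxiter=400))
        if best is None or r.fun<best.fun: best=r
        x0=best.x
    return best
E
python3 - <<'E'
from fit import *
P=load("p0.npz")
roi={"side":(215,265,285,325),"top":(180,175,235,235)}; M={}
for n,(l,t,r,b) in roi.items():
    c=P[n]["pixels"][t:b,l:r].astype(int); hsv=cv2.cvtColor(P[n]["pixels"][t:b,l:r],cv2.COLOR_BGR2HSV)
    M[n]=((hsv[...,1]>105)&(hsv[...,0]<22)).astype(float); M[n]=cv2.morphologyEx(M[n],cv2.MORPH_OPEN,np.ones((2,2)))
    if n=="side": M[n][:8,:14]*=0
    print(n,M[n].sum())
vis=[]
for nm,a0 in(("slope+y",-.22),("slope-y",np.pi-.22)):
    model=lambda v:[X@Rz(v[2]).T+[v[0],v[1],v[3]] for X in wed]
    r=fit(P,M,roi,model,np.array([.561,.335-.006*np.cos(a0),a0,.006])); print(nm,r.x.round(4),np.degrees(r.x[2]).round(1),r.fun.round(1),"tab",(Rz(r.x[2])@[0,.006,.066]+r.x[[0,1,3]]).round(4))
    for n,(l,t,rr,b) in roi.items():
        s=sil(P[n],model(r.x),roi[n]); im=np.dstack([M[n],s,P[n]["pixels"][t:b,l:rr,1]/255.])*255
        vis.append(cv2.resize(im.astype(np.uint8),(350,290),interpolation=0))
roi={"side":(340,110,420,175),"top":(405,205,475,270)}
from bench import arm
Q={n:arm.read_camera(n) for n in P}; M={}
for n,(l,t,r,b) in roi.items(): M[n]=arm.regions_of(Q[n],"bobbin_new")[0]["mask"][t:b,l:r].astype(float)
model=lambda v:[X@(Rz(v[2])@Ry(-np.radians(35))).T+[v[0],v[1],v[3]] for X in bob]
r=fit(P,M,roi,model,np.array([.48,-.205,0,.036])); print("bobbin",r.x.round(4),np.degrees(r.x[2]).round(1),r.fun.round(1),"masks",[m.sum() for m in M.values()],"flange top",model(r.x)[2].mean(0),"necktop",(2*model(r.x)[3].mean(0)-model(r.x)[2].mean(0)))
np.savez("m_b.npz",**M)
for n,(l,t,rr,b) in roi.items():
    s=sil(P[n],model(r.x),roi[n]); im=np.dstack([M[n],s,P[n]["pixels"][t:b,l:rr,1]/255.])*255
    vis.append(cv2.resize(im.astype(np.uint8),(350,290),interpolation=0))
V=np.vstack([np.hstack(vis[0:2]),np.hstack(vis[2:4]),np.hstack(vis[4:6])]); cv2.imwrite("pics/fit1.png",cv2.resize(V,(480,596)))
# carrier rigid fit
L=np.array([[0,-100],[0,83],[0,70],[0,0],[0,43.5]])/1e3; W=np.array([[.5364,-.0244],[.5222,.154],[.5238,.1397],[.5263,.0768],[.5225,.1177]])
H=(L-L.mean(0)).T@(W-W.mean(0)); a=np.arctan2(H[0,1]-H[1,0],H[0,0]+H[1,1]); R=Rz(a)[:2,:2]; o=W.mean(0)-R@L.mean(0); print("carrier",o,np.degrees(a),(W-L@R.T-o).round(4).tolist())
E
```

```text
side 352.0
top 155.0
slope+y [ 0.5601  0.327  -0.3455 -0.0006] -19.8 176.4 tab [0.5621 0.3326 0.0654]
slope-y [ 5.6380e-01  3.3790e-01  2.8215e+00 -6.0000e-04] 161.7 218.9 tab [0.5619 0.3322 0.0654]
bobbin [ 0.4789 -0.2125 -0.114   0.037 ] -6.5 65.0 masks [np.float64(538.0), np.float64(627.0)] flange top [ 0.458891   -0.21016408  0.06683104] necktop [ 0.44252821 -0.20829039  0.08948051]
carrier [0.52777117 0.07352083] 4.550365451344183 [[0.0007, 0.0018], [0.001, -0.0023], [0.0016, -0.0036], [-0.0015, 0.0033], [-0.0018, 0.0008]]
```

View pics/fit1.png

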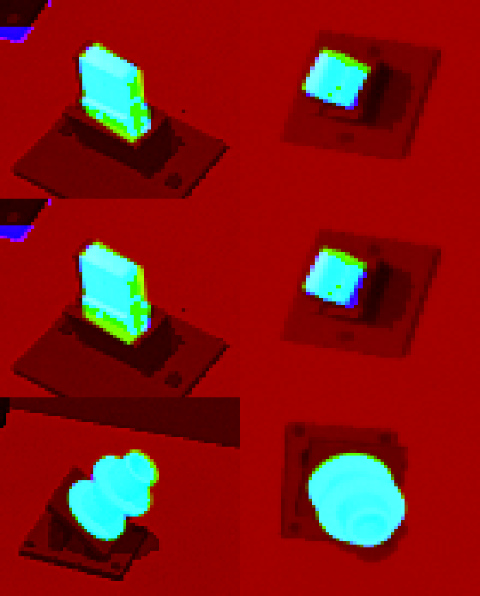

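Run:
```python
from fit import *
P=load("p0.npz")
for n,(c0,c1,r0,r1) in {"side":(232,262,276,306),"top":(190,216,184,210)}.items():
    h=cv2.cvtColor(P[n]["pixels"],cv2.COLOR_BGR2HSV)[r0:r1:1,c0:c1:1]
    print(n,"S cols",c0); 
    for i in range(0,r1-r0,2): print(r0+i," ".join(f"{v:3d}" for v in h[i,:,1]))
roi={"side":(225,272,275,320),"top":(180,178,235,230)}
for thr in(80,92,105):
    M={}
    for n,(l,t,r,b) in roi.items():
        h=cv2.cvtColor(P[n]["pixels"][t:b,l:r],cv2.COLOR_BGR2HSV); m=((h[...,1]>thr)&(h[...,0]<24)).astype(np.uint8)
        k,lab,s,_=cv2.connectedComponentsWithStats(m,connectivity=4); M[n]=(lab==1+s[1:,4].argmax()).astype(float)
    for nm,a0 in(("slope+y",-.25),("slope-y",np.pi-.25)):
        model=lambda v:[X@Rz(v[2]).T+[v[0],v[1],v[3]] for X in wed]
        r=fit(P,M,roi,model,np.array([.561,.335-.006*np.cos(a0),a0,.006])); print(thr,nm,r.x.round(4),np.degrees(r.x[2]).round(1),r.fun.round(1),"tab",(Rz(r.x[2])@[0,.006,.066]+r.x[[0,1,3]]).round(4),[m.sum() for m in M.values()])
c=[]
for n,(l,t,r,b) in {"side":(275,165,355,265),"top":(262,188,372,246)}.items(): c.append(cv2.resize(P[n]["pixels"][t:b,l:r],None,fx=5 if n=="side" else 3.5,fy=5 if n=="side" else 3.5,interpolation=2))
V=np.zeros((500,800,3),np.uint8); V[:500,:400]=c[0]; V[:c[1].shape[0],400:400+c[1].shape[1]]=c[1]; w=cv2.resize(P["side"]["pixels"][275:312,228:268],None,fx=7,fy=7,interpolation=2); V[220:220+259,400:680]=w; cv2.imwrite("pics/car.png",V)
```

```text
side S cols 232
276  53  55  61  60  57  54  58  56  52  52  53  53  60  59  53  55  51  51  54  58  56  56  55  53  56  58  53  55  53  54
278  58  53  59  57  55  50  46 111 139 151 130  67  39  49  51  49  54  54  51  54  56  54  52  58  51  53  49  51  54  51
280  57  57  53  54  48  95 128 139 140 135 134 138 149 154 135  72  41  51  52  52  57  54  56  56  54  49  57  54  58  57
282  57  53  55  51  67 147 142 143 132 125 127 131 138 147 146 145 152 152 132  72  47  49  52  54  52  60  58  53  54  57
284  57  60  57  53  47 111 145 127 133 145 140 137 139 142 139 141 149 146 145 151 153 158  95  55  50  54  55  54  54  58
286  58  53  56  52  47  90 141 130 130 128 134 130 120 140 144 143 146 141 142 137 139 113 113  55  53  54  53  56  53  55
288  56  54  55  53  51  72 132 125 134 138 134 133 123 113 119 123 109 129 135 114 112 100 130  50  55  55  53  54  49  51
290  50  58  58  55  54  47 110 133 126 132 136 126 127 139 129 123 125 120 129 120 103 105 132  68  56  54  56  53  57  55
292  56  55  48  51  57  46  89 127 121 125 133 133 125 130 118 120 122 126 123 121 101 102 
[... 2236 characters left out ...]
39] -17.6 64.6 tab [0.5625 0.3346 0.0699] [np.float64(396.0), np.float64(174.0)]
80 slope-y [0.5638 0.3401 2.8636 0.0035] 164.1 112.6 tab [0.5621 0.3344 0.0695] [np.float64(396.0), np.float64(174.0)]
92 slope+y [ 0.5606  0.3288 -0.3441  0.0038] -19.7 66.4 tab [0.5626 0.3344 0.0698] [np.float64(383.0), np.float64(166.0)]
92 slope-y [0.5646 0.3399 2.7829 0.0041] 159.4 111.9 tab [0.5625 0.3342 0.0701] [np.float64(383.0), np.float64(166.0)]
105 slope+y [ 0.5609  0.3286 -0.3479  0.0031] -19.9 103.4 tab [0.563  0.3342 0.0691] [np.float64(344.0), np.float64(156.0)]
105 slope-y [5.6480e-01 3.3930e-01 2.7877e+00 2.7000e-03] 159.7 147.2 tab [0.5627 0.3337 0.0687] [np.float64(344.0), np.float64(156.0)]
```

View pics/car.png

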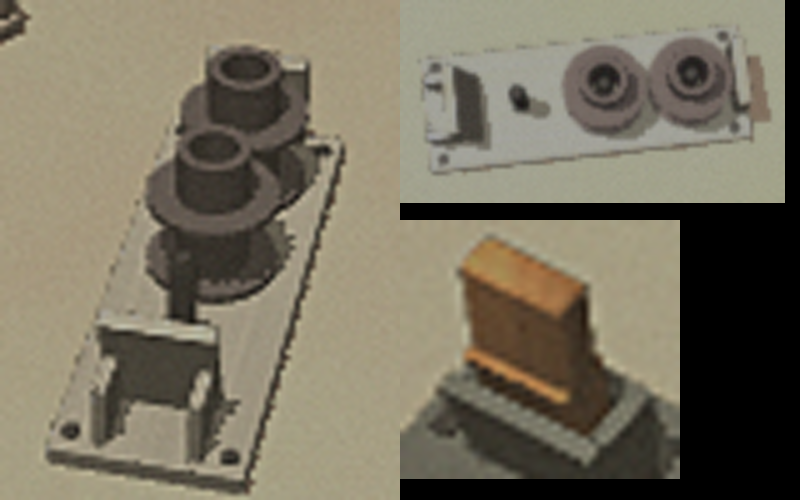

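The car.png crop shows the carrier with the free spindle at top (297,216), the end wall at the left and the stop at the right. The wedge fit clearly favours slope towards +y (residual 65 against 112). Before the first reach I'll refine the carrier and holder yaw from their corners.

```bash
cat >> h.py <<'E'
def go(x,y,z,yaw=None):
    s=arm.observe(); R=Rn.from_quat(s["ee_rot"]).as_matrix(); d=R.T@(np.array([x,y,z])-s["eef_pos"]); 
    cy=np.degrees(np.arctan2(R[1,1],R[0,1])); t=0 if yaw is None else -np.radians((yaw-cy+180)%360-180)
    print("tcp",np.round(s["eef_pos"],4),"yaw",cy.round(2),"-> shift",d.round(4),"turn",round(float(t),4),"rows",round(float(max(np.linalg.norm(d)/.05,abs(t)/.15)),1))
E
python3 - <<'E'
from h import *
from fit import load
p=load("p0.npz")["top"]
def pl(uv,z):
    o,d=ray(p,uv); return (o+d*(z-o[2])/d[2])[:2]
for nm,z,c in(("holder",.006,[(199.5,184.1),(226.1,190.2),(217.7,222.7),(189.8,217.5)]),("carrier",.010,[(267.7,204.3),(361.1,194.3),(362.6,227.4),(271.1,237.4)])):
    q=np.array([pl(u,z) for u in c]); y=q[0]-q[1]+q[3]-q[2]; x=q[0]-q[3]+q[1]-q[2]
    print(nm,q.mean(0).round(4),"y-yaw",np.degrees(np.arctan2(-y[0],y[1])).round(1),"x-yaw",np.degrees(np.arctan2(x[1],x[0])).round(1),"sizes",np.linalg.norm(x)/2,np.linalg.norm(y)/2)
go(.42,.2,.2,83.5)
E
```

```text
holder [0.5581 0.3286] y-yaw -12.1 x-yaw -12.8 sizes 0.08345716101550885 0.06844227418099956
carrier [0.5259 0.0676] y-yaw 5.9 x-yaw 3.9 sizes 0.08076258900894977 0.22356788417558618
tcp [0.1416 0.5573 0.2313] yaw 75.75 -> shift [-0.3578 -0.2778  0.0313] turn -0.1353 rows 9.1
```

```bash
python3 -m pendant '[[1,-0.358,-0.278,0.03,-0.135],[1,-0.358,-0.278,0.03,-0.135],[1,-0.358,-0.278,0.03,-0.135],[1,-0.358,-0.278,0.03,-0.135],[1,-0.358,-0.278,0.03,-0.135],[1,-0.358,-0.278,0.03,-0.135],[1,-0.358,-0.278,0.03,-0.135],[1,-0.358,-0.278,0.03,-0.135]]' 25
python3 - <<'E'
from h import *
from fit import load
P=load("p0.npz")
print("spindle tip",tri(P["side"],(311,214.5),P["top"],(295.2,214.7)),"foot ray",tri(P["side"],(311.4,229),P["top"],(296.5,217.3)))
go(.444,-.2085,.13,83.5)
E
```

```text
clock: 2.7
eef_pos: [0.3879, 0.2407, 0.2051]
ee_rot: [0.057, 0.998, 0.0, 0.0]
wrist_force: [0.8, 1.0, -0.1]
grip_width: 0.997
grasp_force: 0.0
spindle tip (array([0.5223895 , 0.11426725, 0.06329851]), np.float64(0.004779620331667382)) foot ray (array([0.52202492, 0.11333466, 0.02458946]), np.float64(0.003998617676664232))
tcp [0.3879 0.2407 0.2051] yaw 83.49 -> shift [-0.1067 -0.44    0.0749] turn -0.0002 rows 9.2
```

```bash
python3 -m pendant '[[1,-0.107,-0.44,0.06,0],[1,-0.107,-0.44,0.06,0],[1,-0.107,-0.44,0.06,0],[1,-0.107,-0.44,0.06,0],[1,-0.107,-0.44,0.06,0],[1,-0.107,-0.44,0.06,0],[1,-0.107,-0.44,0.06,0],[1,-0.107,-0.44,0.06,0]]'
python3 - <<'E'
from h import *
go(.444,-.2085,.12,83.5)
E
```

```text
clock: 3.5
eef_pos: [0.4362, -0.1532, 0.1524]
ee_rot: [0.057, 0.998, -0.0, 0.001]
wrist_force: [0.9, 0.1, -0.0]
grip_width: 1.001
grasp_force: 0.0
tcp [ 0.4362 -0.1532  0.1524] yaw 83.45 -> shift [-0.014  -0.054   0.0324] turn -0.0008 rows 1.3
```

```bash
python3 -m pendant '[[1,-0.01,-0.047,0.0,0],[1,-0.01,-0.047,0.0,0],[1,-0.01,-0.047,0.0,0]]'
python3 - <<'E'
from h import *
go(.444,-.2085,.07,83.5)
P={n:arm.read_camera(n) for n in("side","top")}
V=[cv2.resize(P[n]["pixels"][t:b,l:r],(400,300),interpolation=2) for n,(l,t,r,b) in {"side":(320,75,440,165),"top":(380,180,500,270)}.items()]
cv2.imwrite("pics/pre.png",np.hstack(V))
E
```

```text
clock: 3.8
eef_pos: [0.4405, -0.1999, 0.1521]
ee_rot: [0.058, 0.998, 0.0, -0.0]
wrist_force: [0.2, 0.3, -0.2]
grip_width: 0.997
grasp_force: 0.0
tcp [ 0.4405 -0.1999  0.1521] yaw 83.32 -> shift [-0.0045 -0.0082  0.082 ] turn -0.0032 rows 1.7
```

View pics/pre.png

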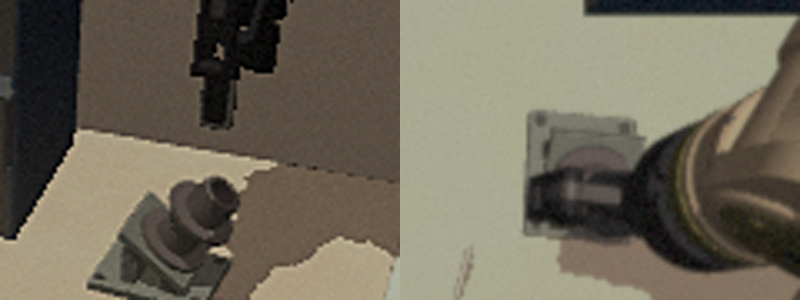

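The picture shows the gripper above the neck and clear of the cabinet, so I'll descend and close.

```bash
python3 -m pendant '[[1,-0.0045,-0.008,0.03,0],[1,-0.0045,-0.008,0.06,0],[1,-0.0045,-0.008,0.081,0],[1,-0.0045,-0.008,0.081,0],[1,-0.0045,-0.008,0.081,0]]' 25; python3 -m pendant '[[0,0,0,0,0],[0,0,0,0,0],[0,0,0,0,0],[0,0,0,0,0],[0,0,0,0,0],[0,0,0,0,0]]'; python3 -c "from h import *; st(); go(.444,-.2085,.07)"
```

```text
clock: 4.4
eef_pos: [0.4443, -0.2059, 0.0717]
ee_rot: [0.056, 0.998, 0.0, -0.0]
wrist_force: [-0.3, -0.1, 0.7]
grip_width: 1.004
grasp_force: 0.0
clock: 5.0
eef_pos: [0.4447, -0.2077, 0.072]
ee_rot: [0.057, 0.998, -0.0, 0.0]
wrist_force: [-1.1, 0.7, 5.8]
grip_width: 0.351
grasp_force: 29.3
{'clock': 5.0, 'joint_pos': [-0.6006, 0.2627, -0.437, 0.8699, 0.0, -0.4867], 'eef_pos': [0.4447, -0.2077, 0.072], 'ee_rot': [0.0569, 0.9984, -0.0003, 0.0005], 'wrist_force': [-1.1421, 0.7211, 5.8404], 'moment': [0.0811, 0.2045, 0.0674], 'grip_width': 0.3506, 'grasp_force': 29.3405}
tcp [ 0.4447 -0.2077  0.072 ] yaw 83.47 -> shift [ 0.0006 -0.0009  0.002 ] turn 0.0 rows 0.0
```

```bash
python3 -m pendant '[[0,0.0046,0,-0.0066,0],[0,0.0092,0,-0.0131,0],[0,0.0126,0,-0.018,0],[0,0.0126,0,-0.018,0]]'; python3 -m pendant '[[0,-0.007,0,-0.004,0],[0,-0.014,0,-0.007,0],[0,-0.021,0,-0.009,0],[0,-0.028,0,-0.010,0],[0,-0.028,0,-0.010,0]]'
python3 - <<'E'
from h import *
st()
p=arm.read_camera("side"); cv2.imwrite("pics/lever.png",cv2.resize(p["pixels"][75:165,320:440],(640,480),interpolation=2))
E
```

```text
clock: 5.4
eef_pos: [0.4316, -0.206, 0.0902]
ee_rot: [0.057, 0.998, -0.0, 0.0]
wrist_force: [1.2, -0.0, 0.1]
grip_width: 0.351
grasp_force: 28.8
clock: 5.9
eef_pos: [0.46, -0.2088, 0.0987]
ee_rot: [0.057, 0.998, 0.0, -0.001]
wrist_force: [-3.6, -0.4, -2.7]
grip_width: 0.354
grasp_force: 27.5
{'clock': 5.9, 'joint_pos': [-0.5852, 0.2631, -0.3618, 0.9475, 0.0, -0.4719], 'eef_pos': [0.46, -0.2088, 0.0987], 'ee_rot': [0.0566, 0.9984, 0.0004, -0.0007], 'wrist_force': [-3.5933, -0.436, -2.6671], 'moment': [-0.1122, 0.7874, 0.0118], 'grip_width': 0.3539, 'grasp_force': 27.4874}
```

View pics/lever.png

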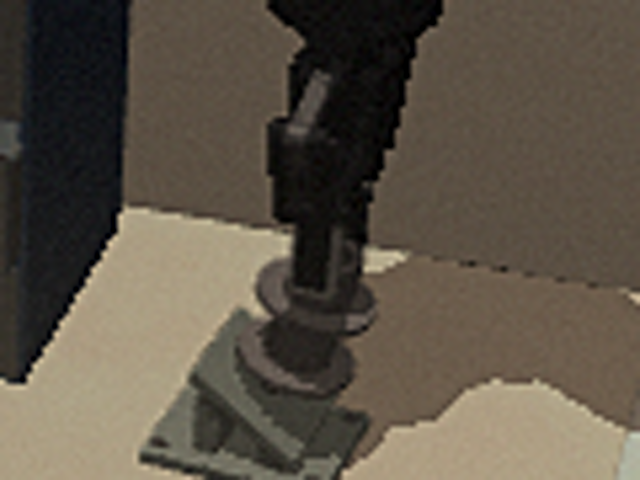

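The bobbin has levered most of the way upright on the peg. I'll push a bit further and lift off.

```bash
python3 -m pendant '[[0,-0.006,0,-0.001,0],[0,-0.012,0,-0.002,0],[0,-0.012,0,-0.002,0],[0,-0.012,0,-0.03,0],[0,-0.012,0,-0.06,0],[0,-0.012,0,-0.08,0],[0,-0.012,0,-0.08,0]]'
python3 - <<'E'
from h import *
st(); go(.5225,.114,.15,95.5)
p=arm.read_camera("side"); cv2.imwrite("pics/lever2.png",cv2.resize(p["pixels"][55:145,320:440],(640,480),interpolation=2))
E
```

```text
clock: 6.65
eef_pos: [0.4755, -0.2122, 0.1839]
ee_rot: [0.057, 0.998, -0.002, 0.005]
wrist_force: [0.9, 0.3, -0.6]
grip_width: 0.349
grasp_force: 27.2
{'clock': 6.65, 'joint_pos': [-0.5748, 0.2189, -0.1975, 1.1433, 0.0015, -0.4615], 'eef_pos': [0.4755, -0.2122, 0.1839], 'ee_rot': [0.0566, 0.9984, -0.0021, 0.0052], 'wrist_force': [0.9047, 0.3444, -0.6366], 'moment': [0.0248, -0.0572, -0.013], 'grip_width': 0.3492, 'grasp_force': 27.164}
tcp [ 0.4755 -0.2122  0.1839] yaw 83.51 -> shift [-0.0094  0.3295  0.0328] turn -0.2093 rows 6.6
```

View pics/lever2.png

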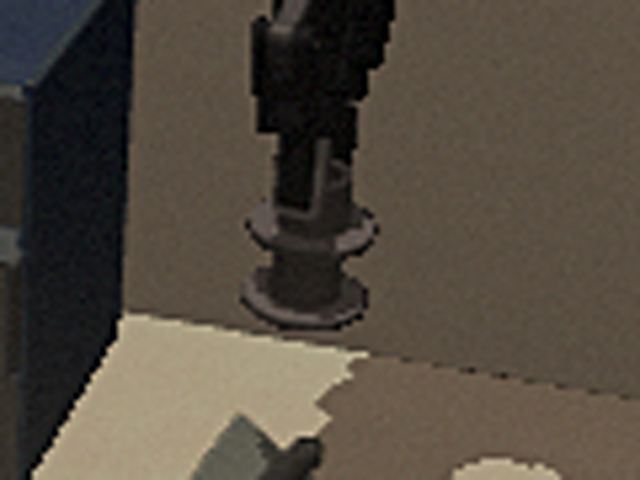

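```bash
python3 -m pendant '[[0,-0.009,0.33,0.02,-0.209],[0,-0.009,0.33,0.02,-0.209],[0,-0.009,0.33,0.02,-0.209],[0,-0.009,0.33,0.02,-0.209],[0,-0.009,0.33,0.02,-0.209],[0,-0.009,0.33,0.02,-0.209],[0,-0.009,0.33,0.02,-0.209],[0,-0.009,0.33,0.02,-0.209]]';  python3 - <<'E'
from h import *
P={n:arm.read_camera(n) for n in("side","top")}
np.savez("p1.npz",**{f"{n}_{k}":np.asarray(p[k]) for n,p in P.items() for k in("pixels","z_map","fx","fy","cx","cy","R","t")})
from fit import *
s=st(); r=arm.regions_of(P["side"],"bobbin_new"); print([(round(x["score"],2),np.round(x["extent"]).tolist()) for x in r])
q=arm.place_of(P["side"],"bobbin_new"); print([(round(x["score"],2),np.round(x["centre"]).tolist(),w(P["side"],x["centre"]).round(3).tolist()) for x in q])
e=s["eef_pos"]; print("pred px of bobbin under tcp",proj(P["side"],np.array([e-[0,0,.0415],e])))
cv2.imwrite("pics/over.png",cv2.resize(P["side"]["pixels"][120:260,220:400],(720,560),interpolation=2))
E
```

```text
clock: 7.5
eef_pos: [0.5181, 0.1205, 0.1581]
ee_rot: [-0.05, 0.999, 0.001, 0.0]
wrist_force: [0.3, 0.1, -1.4]
grip_width: 0.352
grasp_force: 27.1
{'clock': 7.6, 'joint_pos': [0.0712, 0.2624, -0.205, 1.1041, 0.0002, -0.0261], 'eef_pos': [0.5178, 0.1172, 0.1584], 'ee_rot': [-0.0486, 0.9988, 0.0001, -0.0003], 'wrist_force': [0.8088, -0.2458, -0.6319], 'moment': [-0.0681, -0.0255, 0.0103], 'grip_width': 0.3488, 'grasp_force': 27.135}
[(0.79, [300.0, 167.0, 329.0, 209.0])]
[(0.69, [312.0, 198.0], [0.515, 0.135, 0.124])]
pred px of bobbin under tcp [[314.16147458 194.56749759]
 [314.37595353 176.77352529]]
```

View pics/over.png

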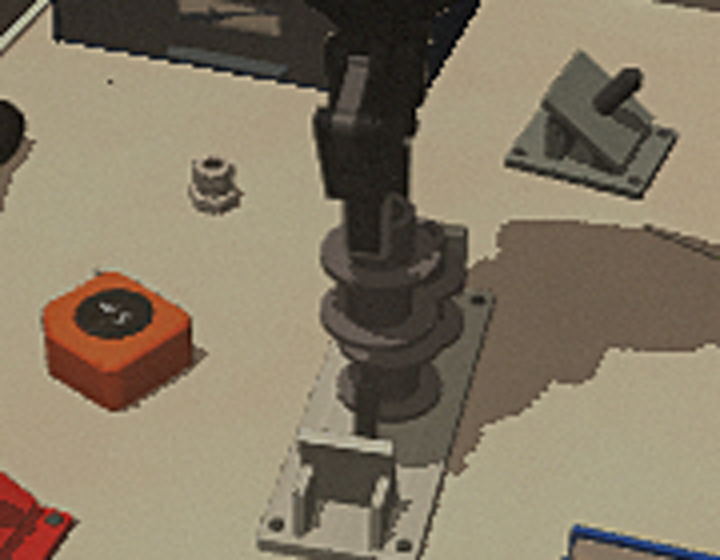

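The bobbin now hangs upright. Its lower flange centre is at side (314.5,200), and the spindle is at about (311.7,221), which agrees with the computed 5 mm shift in x. I'll lower it in stages and watch the force.

```bash
python3 -c "from h import *; go(.523,.114,.085,95.5)"
```

```text
tcp [0.5179 0.1157 0.1589] yaw 95.41 -> shift [-0.0049 -0.0022  0.0739] turn -0.0016 rows 1.5
```

```bash
python3 -m pendant '[[0,-0.005,-0.002,0.02,0],[0,-0.005,-0.002,0.04,0],[0,-0.005,-0.002,0.05,0],[0,-0.005,-0.002,0.06,0],[0,-0.005,-0.002,0.067,0],[0,-0.005,-0.002,0.074,0],[0,-0.005,-0.002,0.074,0]]';  python3 - <<'E'
from h import *
st(); P={n:arm.read_camera(n) for n in("side","top")}
cv2.imwrite("pics/low.png",np.hstack([cv2.resize(P[n]["pixels"][t:b,l:r],(400,400),interpolation=2) for n,(l,t,r,b) in {"side":(275,165,355,245),"top":(270,175,350,255)}.items()]))
E
```

```text
clock: 8.4
eef_pos: [0.5226, 0.1146, 0.0845]
ee_rot: [-0.047, 0.999, -0.0, -0.001]
wrist_force: [0.0, 0.8, -0.2]
grip_width: 0.353
grasp_force: 27.3
{'clock': 8.4, 'joint_pos': [0.0659, 0.3285, -0.3082, 0.9355, -0.0001, -0.029], 'eef_pos': [0.5226, 0.1146, 0.0845], 'ee_rot': [-0.0474, 0.9989, -0.0001, -0.0007], 'wrist_force': [0.0237, 0.7698, -0.1524], 'moment': [-0.0559, 0.0226, 0.0614], 'grip_width': 0.3529, 'grasp_force': 27.2923}
```

View pics/low.png

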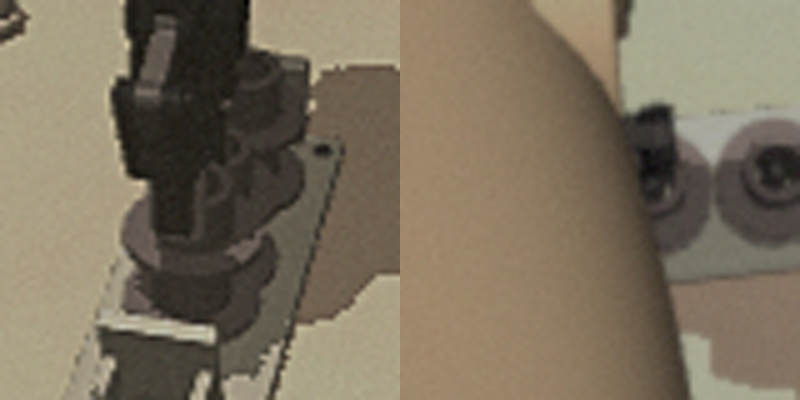

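The pictures show the bobbin threaded over the spindle with no contact force. I've now used all 10 views, so from here I'll go by numbers. I'll keep lowering in small steps.

```bash
python3 -m pendant '[[0,0,0,0.008,0],[0,0,0,0.015,0],[0,0,0,0.021,0],[0,0,0,0.026,0],[0,0,0,0.026,0]]'; python3 -m pendant '[[0,0,0,0.003,0],[0,0,0,0.005,0],[0,0,0,0.005,0]]'
```

```text
clock: 9.0
eef_pos: [0.5233, 0.1148, 0.059]
ee_rot: [-0.048, 0.999, -0.0, 0.0]
wrist_force: [0.8, 0.7, -0.6]
grip_width: 0.349
grasp_force: 27.4
clock: 9.3
eef_pos: [0.5242, 0.1146, 0.0582]
ee_rot: [-0.047, 0.999, -0.001, 0.002]
wrist_force: [-9.6, -2.0, 28.3]
grip_width: 0.354
grasp_force: 30.8
```

```bash
python3 -m pendant '[[0,0,0,-0.004,0],[0,0,0,-0.004,0]]'; python3 -m pendant '[[0.5,0,0,0,0],[0.5,0,0,0,0],[0.5,0,0,0,0],[0.5,0,0,0,0]]'; python3 -m pendant '[[0.5,0,0,-0.03,0],[0.5,0,0,-0.07,0],[0.5,0,0,-0.11,0],[0.5,0,0,-0.11,0]]'
python3 - <<'E'
from h import *
from fit import *
st(); P={n:arm.read_camera(n) for n in("side","top")}
for n in P:
    for x in arm.place_of(P[n],"bobbin_new")[:4]: print(n,round(x["score"],2),np.round(x["centre"]).tolist(),w(P[n],x["centre"]).round(3))
np.savez("p2.npz",**{f"{n}_{k}":np.asarray(p[k]) for n,p in P.items() for k in("pixels","z_map","fx","fy","cx","cy","R","t")})
r=arm.regions_of(P["side"],"bobbin_new"); print([(round(x["score"],2),np.round(x["extent"]).tolist()) for x in r])
C=np.vstack([cloud(p,np.ones((400,640),bool)) for p in P.values()][:1])
a=np.radians(5.3); o=np.array([.5265,.0705]); L=np.c_[(C[:,:2]-o)@np.array([[np.cos(a),-np.sin(a)],[np.sin(a),np.cos(a)]]),C[:,2]]*1e3
q=L[(abs(L[:,0])<40)&(L[:,1]>-110)&(L[:,1]<115)]
for y0 in range(-110,115,8):
    s=q[(q[:,1]>=y0)&(q[:,1]<y0+8)&(abs(q[:,0])<16)][:,2]; print(y0,len(s),np.percentile(s,[50,90,99]).round() if len(s) else "")
E
```

```text
clock: 9.5
eef_pos: [0.5237, 0.1148, 0.059]
ee_rot: [-0.048, 0.999, -0.0, 0.001]
wrist_force: [0.3, -0.9, 0.1]
grip_width: 0.352
grasp_force: 27.9
clock: 9.9
eef_pos: [0.523, 0.115, 0.0579]
ee_rot: [-0.048, 0.999, 0.0, -0.0]
wrist_force: [0.1, 0.4, 0.2]
grip_width: 0.498
grasp_force: 0.0
clock: 10.3
eef_pos: [0.5268, 0.1153, 0.174]
ee_rot: [-0.048, 0.999, 0.0, 0.005]
wrist_force: [1.3, 0.0, 0.5]
grip_width: 0.503
grasp_force: 0.0
{'clock': 10.3, 'joint_pos': [0.0664, 0.26, -0.1685, 1.1324, 0.0002, -0.0289], 'eef_pos': [0.5268, 0.1153, 0.174], 'ee_rot': [-0.0476, 0.9989, 0.0002, 0.005], 'wrist_force': [1.3269, 0.0494, 0.4528], 'moment': [0.0235, -0.0509, 0.0476], 'grip_width': 0.5026, 'grasp_force': 0.0}
side 0.68 [315.0, 232.0] [0.503 0.158 0.061]
side 0.18 [385.0, 270.0] [0.36  0.164 0.011]
[(0.65, [299.0, 205.0, 327.0, 245.0]), (0.57, [358.0, 252.0, 410.0, 282.0]), (0.52, [344.0, 135.0, 390.0, 168.0])]
-110 9 [55. 56. 56.]
-102 20 [50. 55. 56.]
-94 9 [48. 49. 50.]
-86 56 [65. 73. 75.]
-78 34 [68. 73. 74.]
-70 41 [59. 73. 75.]
-62 119 [61. 72. 74.]
-54 27 [50. 71. 74.]
-46 6 [48. 50. 50.]
-38 5 [48. 49. 49.]
-30 60 [64. 72. 75.]
-22 41 [ 68.  73. 173.]
-14 35 [ 65. 172. 245.]
-6 129 [ 61.  72. 184.]
2 35 [60. 71. 73.]
10 16 [200. 226. 240.]
18 121 [202. 238. 258.]
26 84 [ 72. 272. 281.]
34 73 [ 74. 279. 282.]
42 43 [ 70. 280. 285.]
50 145 [ 66. 317. 437.]
58 239 [268. 436. 440.]
66 394 [338. 444. 448.]
74 2003 [371. 436. 464.]
82 768 [429. 480. 484.]
90 213 [226. 279. 283.]
98 205 [249. 278. 280.]
106 272 [262. 277. 279.]
114 6 [-0.  1.  1.]
```

```bash
python3 -c "from h import *; go(.561,.3345,.13,166.5)"
```

```text
tcp [0.5221 0.1149 0.1668] yaw 95.46 -> shift [-0.0597  0.2149  0.0367] turn -1.2399 rows 8.3
```

```bash
python3 -m pendant '[[1,-0.01,0.04,0,-0.15],[1,-0.03,0.09,0,-0.3],[1,-0.045,0.14,0.01,-0.45],[1,-0.06,0.18,0.02,-0.6],[1,-0.06,0.215,0.03,-0.75],[1,-0.06,0.215,0.037,-0.9],[1,-0.06,0.215,0.037,-1.05],[1,-0.06,0.215,0.037,-1.2]]' 40
python3 - <<'E'
from h import *
from fit import *
P={n:arm.read_camera(n) for n in("side","top")}
np.savez("p3.npz",**{f"{n}_{k}":np.asarray(p[k]) for n,p in P.items() for k in("pixels","z_map","fx","fy","cx","cy","R","t")})
# fit new bobbin from network mask, side and top, upright, free z
roi={"side":(285,190,345,260),"top":(270,190,325,245)}; M={};Q={}
for n,(l,t,r,b) in roi.items():
    for x in arm.regions_of(P[n],"bobbin_new"): print(n,round(x["score"],2),np.round(x["extent"]).tolist())
pts={t:{n:[(round(x["score"],2),np.round(x["centre"],1).tolist()) for x in arm.place_of(P[n],t)[:3]] for n in P} for t in("bobbin_new","wall_top","stop")}
for k,v in pts.items(): print(k,v)
T={n:cloud(P[n],np.ones((400,640),bool)) for n in P}
a=np.radians(5.3); o=np.array([.5265,.0705])
for n,C in T.items():
    L=np.c_[(C[:,:2]-o)@np.array([[np.cos(a),-np.sin(a)],[np.sin(a),np.cos(a)]]),C[:,2]]*1e3
    for yc in(-72,-16,41.5):
        q=L[(np.hypot(L[:,0],L[:,1]-yc)<22)&(L[:,2]>66)&(L[:,2]<95)]; f=L[(np.hypot(L[:,0],L[:,1]-yc)<30)&(np.hypot(L[:,0],L[:,1]-yc)>18)&(L[:,2]>38)&(L[:,2]<62)]
        print(n,yc,len(q),np.median(q,0).round(1),len(f),np.median(f,0).round(1))
go(.561,.3345,.056,166.5)
E
```

```text
clock: 11.35
eef_pos: [0.5609, 0.3348, 0.1285]
ee_rot: [-0.606, 0.795, 0.001, -0.002]
wrist_force: [-0.0, 0.0, -0.4]
grip_width: 0.999
grasp_force: 0.0
side 0.73 [297.0, 206.0, 325.0, 241.0]
top 0.77 [284.0, 204.0, 309.0, 235.0]
bobbin_new {'side': [(0.89, [310.9, 231.5])], 'top': [(0.64, [300.0, 216.9]), (0.6, [375.8, 147.5])]}
wall_top {'side': [(0.77, [305.6, 229.3])], 'top': [(0.59, [281.5, 215.3])]}
stop {'side': [(0.63, [324.0, 190.0])], 'top': [(0.77, [356.2, 210.9])]}
side -72 111 [  2.1 -65.9  71.4] 134 [ -9.1 -65.5  48.8]
side -16 121 [ 1.9 -9.2 71. ] 146 [ 1.7 -4.3 49. ]
side 41.5 131 [-1.2 47.9 71.5] 201 [-6.8 54.7 48.4]
top -72 93 [ -0.8 -70.8  71. ] 270 [ -1.8 -69.5  47.4]
top -16 84 [  0.5 -14.1  70.2] 258 [ -1.7 -10.8  47.2]
top 41.5 87 [-3.  42.7 70.7] 258 [-7.8 44.6 47.1]
tcp [0.5626 0.3346 0.1315] yaw 164.15 -> shift [0.0005 0.0015 0.0755] turn -0.041 rows 1.5
```

Neck and flange heights of the new bobbin match the seated ones, so it is fully down and upright. Next I'll grip the wedge, then measure the gap edges from the saved clouds.

```bash
python3 -m pendant '[[1,-0.0015,0.0,0.0,-0.04],[1,-0.0015,0.0,0.03,-0.04],[1,-0.0015,0,0.06,-0.04],[1,-0.0015,0,0.0755,-0.04],[1,-0.0015,0,0.0755,-0.04]]' 60; python3 -m pendant '[[0,0,0,0,0],[0,0,0,0,0],[0,0,0,0,0],[0,0,0,0,0],[0,0,0,0,0],[0,0,0,0,0]]'
python3 - <<'E'
from h import *
from fit import *
st(); P=load("p3.npz")
a=np.radians(5.3); o=np.array([.5265,.0705])
for n in P:
    C=cloud(P[n],np.ones((400,640),bool)); L=np.c_[(C[:,:2]-o)@np.array([[np.cos(a),-np.sin(a)],[np.sin(a),np.cos(a)]]),C[:,2]]*1e3
    q=L[(abs(L[:,0])<40)&(L[:,1]>72)&(L[:,1]<100)&(L[:,2]>50)&(L[:,2]<66)]; print(n,"wall rim",len(q),np.percentile(q,[3,25,50,75,97],axis=0).round(1).tolist())
    for x0 in(-18,-6,6):
        for z0 in(15,30,45):
            s=L[(L[:,0]>x0)&(L[:,0]<x0+12)&(L[:,2]>z0)&(L[:,2]<z0+15)&(L[:,1]>66)&(L[:,1]<100)]
            if n=="top" and len(s)>3: print(" wall face x",x0,"z",s[:,2].mean().round(1),"y",np.median(s[:,1]).round(1),len(s))
    q=L[(abs(L[:,0])<40)&(L[:,1]<-92)&(L[:,1]>-115)&(L[:,2]>44)&(L[:,2]<60)]; print(n,"stop rim",len(q),np.percentile(q,[3,50,97],axis=0).round(1).tolist() if len(q) else "")
E
```

```text
clock: 12.35
eef_pos: [0.5608, 0.3351, 0.053]
ee_rot: [-0.619, 0.786, 0.001, -0.003]
wrist_force: [0.7, 0.7, 1.0]
grip_width: 0.996
grasp_force: 0.0
clock: 12.95
eef_pos: [0.5637, 0.3365, 0.0572]
ee_rot: [-0.619, 0.785, -0.0, 0.001]
wrist_force: [-0.6, -0.5, 5.4]
grip_width: 0.34
grasp_force: 59.1
{'clock': 12.95, 'joint_pos': [0.4159, 0.5609, -0.0094, 0.998, 0.0, -0.9193], 'eef_pos': [0.5637, 0.3365, 0.0572], 'ee_rot': [-0.6191, 0.7853, -0.0003, 0.0012], 'wrist_force': [-0.6257, -0.454, 5.411], 'moment': [-0.1095, 0.1091, -0.0582], 'grip_width': 0.3404, 'grasp_force': 59.1044}
side wall rim 154 [[-20.6, 84.2, 50.6], [-10.7, 88.3, 55.6], [0.9, 90.0, 59.8], [12.7, 91.1, 61.6], [22.8, 93.3, 63.7]]
side stop rim 49 [[-18.8, -107.6, 45.2], [-11.1, -100.9, 53.2], [25.6, -95.7, 56.2]]
top wall rim 100 [[-23.4, 82.0, 51.1], [-12.3, 83.9, 57.0], [-1.1, 86.4, 59.3], [9.7, 89.3, 61.2], [20.6, 91.7, 63.3]]
 wall face x -18 z 21.7 y 73.9 8
 wall face x -18 z 36.8 y 77.7 15
 wall face x -18 z 53.3 y 82.4 27
 wall face x -6 z 22.9 y 74.7 8
 wall face x -6 z 38.8 y 78.1 17
 wall face x -6 z 52.1 y 82.0 28
 wall face x 6 z 24.7 y 75.4 11
 wall face x 6 z 37.9 y 79.6 16
 wall face x 6 z 55.1 y 84.2 24
top stop rim 119 [[-20.6, -108.8, 44.4], [0.2, -102.0, 51.7], [22.0, -93.0, 55.6]]
```

```bash
python3 -m pendant '[[0,0,0,-0.03,0],[0,0,0,-0.06,0],[0,0,0,-0.09,0],[0,0,0,-0.09,0]]'; python3 -c "from h import *; st(); go(.5175,.151,.14,186.4)"
```

```text
clock: 13.35
eef_pos: [0.5654, 0.3373, 0.1509]
ee_rot: [-0.619, 0.785, -0.001, 0.004]
wrist_force: [-0.0, 0.9, 0.5]
grip_width: 0.334
grasp_force: 61.0
{'clock': 13.35, 'joint_pos': [0.416, 0.4989, 0.1273, 1.191, 0.0001, -0.9193], 'eef_pos': [0.5654, 0.3373, 0.1509], 'ee_rot': [-0.6191, 0.7853, -0.001, 0.004], 'wrist_force': [-0.0328, 0.9093, 0.5171], 'moment': [-0.0005, -0.0408, 0.0537], 'grip_width': 0.3339, 'grasp_force': 60.9604}
tcp [0.5654 0.3373 0.1509] yaw 166.5 -> shift [0.1923 0.0031 0.0099] turn -0.3472 rows 3.9
```

```bash
python3 -m pendant '[[0,0.04,0,0,-0.12],[0,0.09,0,0,-0.24],[0,0.14,0.001,0,-0.347],[0,0.18,0.001,0,-0.347],[0,0.19,0.001,0,-0.347],[0,0.19,0.001,0,-0.347],[0,0.19,0.001,0,-0.347]]'
cat > wfit.py <<'E'
from h import *
from fit import *
body=[np.array([[x,y,z] for x in(-15,15) for z in(0,48) for y in(-2,yl(z))])/1e3]
tab=[box(-22,22,-2,16,47,90)]
def wedge(P,yaw,x0):
    roi={};M={};W={}
    model=lambda v:[X@Rz(np.radians(yaw)).T+[v[0],v[1],v[3]] for X in body]
    full=lambda v:[X@Rz(np.radians(yaw)).T+[v[0],v[1],v[3]] for X in tab]
    for n in P:
        c=proj(P[n],np.array([x0[[0,1,3]]+[0,0,.03]]))[0].astype(int); roi[n]=(c[0]-30,c[1]-32,c[0]+30,c[1]+32); l,t,r,b=roi[n]
        h=cv2.cvtColor(P[n]["pixels"][t:b,l:r],cv2.COLOR_BGR2HSV); m=((h[...,1]>80)&(h[...,0]<24)).astype(np.uint8)
        k,lab,s,_=cv2.connectedComponentsWithStats(m,connectivity=4); M[n]=(lab==1+s[1:,4].argmax()).astype(float) if k>1 else m*0.
        W[n]=1-sil(P[n],full(x0),roi[n]); print(n,"mask",M[n].sum(),"body px",(M[n]*W[n]).sum().round())
    P={n:P[n] for n in P if (M[n]*W[n]).sum()>40}
    f=lambda v:sum((W[n]*(sil(P[n],model(v),roi[n])-M[n])**2).sum() for n in P)+((v[2])*100)**2
    g=lambda u:f([u[0],u[1],0,u[2]])
    u0=x0[[0,1,3]]; r=minimize(g,u0,method="Nelder-Mead",options=dict(initial_simplex=np.vstack([u0,u0+np.eye(3)*.006]),xatol=1e-4,fatol=.05))
    print("wedge origin",r.x.round(4),"cost",r.fun.round(1)); return r.x
E
python3 - <<'E'
from wfit import *
s=st(); R=Rn.from_quat(s["ee_rot"]).as_matrix(); yaw=np.degrees(np.arctan2(R[1,1],R[0,1]))-180; print("yaw",yaw)
P={n:arm.read_camera(n) for n in("side","top")}
np.savez("p4.npz",**{f"{n}_{k}":np.asarray(p[k]) for n,p in P.items() for k in("pixels","z_map","fx","fy","cx","cy","R","t")})
e=s["eef_pos"]; yd=np.array([-np.sin(np.radians(yaw)),np.cos(np.radians(yaw)),0]); g=e-.006*yd-[0,0,.050]; print("guess",g)
o=wedge(P,yaw,np.array([g[0],g[1],0,g[2]])); d=o-e; print("origin-tcp along y,x,z",(d@yd).round(4),(d@[yd[1],-yd[0],0]).round(4),d[2].round(4)); st()
E
```

```text
clock: 14.05
eef_pos: [0.5179, 0.1522, 0.1457]
ee_rot: [0.745, -0.667, -0.0, -0.0]
wrist_force: [0.0, -0.0, -0.7]
grip_width: 0.334
grasp_force: 60.9
{'clock': 14.05, 'joint_pos': [0.1367, 0.2862, -0.2053, 1.0789, 0.0007, -1.5454], 'eef_pos': [0.5179, 0.1522, 0.1457], 'ee_rot': [0.7453, -0.6667, -0.0001, -0.0004], 'wrist_force': [0.0496, -0.0337, -0.6578], 'moment': [0.0499, -0.0335, -0.0167], 'grip_width': 0.3343, 'grasp_force': 60.8987}
yaw -353.62536342089584
guess [0.51858023 0.1462159  0.09566869]
side mask 538.0 body px 236.0
top mask 951.0 body px 944.0
wedge origin [0.5165 0.15   0.102 ] cost 949.4
origin-tcp along y,x,z -0.002 -0.0017 -0.0437
{'clock': 14.15, 'joint_pos': [0.138, 0.2868, -0.2046, 1.0791, 0.0004, -1.5457], 'eef_pos': [0.518, 0.1528, 0.1456], 'ee_rot': [0.7459, -0.6661, -0.0001, -0.0002], 'wrist_force': [-0.0122, 0.6492, -1.4323], 'moment': [-0.0136, 0.0289, -0.0221], 'grip_width': 0.3395, 'grasp_force': 60.8984}
```

Run:
```python
from wfit import *
P=load("p4.npz"); P={"side":P["side"]}
yaw=6.4; yd=np.array([-np.sin(np.radians(yaw)),np.cos(np.radians(yaw)),0]); e=np.array([.518,.1526,.1456])
n="side"; p=P[n]
for d0 in(-.006,):
    g=e+d0*yd-[0,0,.05]; c=proj(p,np.array([g+[0,0,.03]]))[0].astype(int); roi=(c[0]-26,c[1]-28,c[0]+26,c[1]+30); l,t,r,b=roi
    h=cv2.cvtColor(p["pixels"][t:b,l:r],cv2.COLOR_BGR2HSV); m=((h[...,1]>80)&(h[...,0]<24)).astype(np.uint8); k,lab,s,_=cv2.connectedComponentsWithStats(m,connectivity=4); M=(lab==1+s[1:,4].argmax()).astype(float)
    print("mask",M.sum(),"bbox",s[1+s[1:,4].argmax()])
    rows=["".join("#" if v else "." for v in q) for q in M]; print("\n".join(rows[8:]))
    mk=lambda Xs,v:[X@Rz(np.radians(yaw)).T+e+v[0]*yd+v[2]*np.array([yd[1],-yd[0],0])-[0,0,v[1]] for X in Xs]
    W=1-sil(p,mk(tab,[d0,.05,0]),roi)
    for fx in(None,0):
        f=lambda v:(W*(sil(p,mk(body,[v[0],v[1],v[2] if fx is None else 0]),roi)-M)**2).sum()
        rr=minimize(f,[d0,.05,0],method="Nelder-Mead",options=dict(initial_simplex=np.array([[d0,.05,0],[d0+.005,.05,0],[d0,.055,0],[d0,.05,.004]]),xatol=1e-4,fatol=.02)); print("y,z,x offs",rr.x.round(4),rr.fun.round(1))
    for dy in(-.010,-.008,-.006,-.004,-.002):
        r2=minimize(lambda v:f([dy,v[0],0]),[.05],method="Nelder-Mead"); print(dy,r2.x.round(4),r2.fun.round(1))
```

```text
mask 538.0 bbox [ 18   8  18  34 538]
...................######...........................
...................###############..................
..................################..................
..................################..................
..................################..................
..................################..................
..................###############...................
..................################..................
..................################..................
..................################..................
..................################..................
..................################..................
..................################..................
..................################..................
..................################..................
..................################..................
..................###############...................
..................################..................
..................##################................
..................##################................
..
[... 1071 characters left out ...]
.......................................
....................................................
....................................................
....................................................
....................................................
....................................................
....................................................
....................................................
....................................................
....................................................
y,z,x offs [-0.0088  0.0491 -0.0005] 3.9
y,z,x offs [-0.011   0.0511  0.0035] 3.9
-0.01 [0.0502] 4.3
-0.008 [0.0484] 7.3
-0.006 [0.0467] 13.1
-0.004 [0.0449] 19.0
-0.002 [0.0433] 26.4
```

```bash
python3 -m pendant '[[0,-0.001,0,0.015,0],[0,-0.001,0,0.03,0],[0,-0.001,0,0.04,0],[0,-0.001,0,0.046,0],[0,-0.001,0,0.05,0],[0,-0.001,0,0.05,0]]'; python3 -c "from h import *; st()"
```

```text
clock: 14.75
eef_pos: [0.5173, 0.1528, 0.0955]
ee_rot: [0.746, -0.666, -0.0, 0.0]
wrist_force: [0.2, -0.3, -0.2]
grip_width: 0.34
grasp_force: 60.9
{'clock': 14.75, 'joint_pos': [0.1383, 0.3255, -0.2825, 0.9634, 0.0001, -1.5443], 'eef_pos': [0.5173, 0.1528, 0.0955], 'ee_rot': [0.7455, -0.6665, -0.0002, 0.0002], 'wrist_force': [0.2473, -0.3023, -0.2287], 'moment': [0.0193, 0.0445, -0.0175], 'grip_width': 0.3397, 'grasp_force': 60.9062}
```

```bash
python3 -m pendant '[[0,0.0003,0,0.004,0],[0,0.0006,0,0.008,0],[0,0.0006,0,0.008,0]]'; python3 -m pendant '[[0,0.0006,0,0.004,0],[0,0.0012,0,0.008,0],[0,0.0012,0,0.008,0]]'; python3 -c "from h import *; st()"
```

```text
clock: 15.05
eef_pos: [0.5173, 0.1519, 0.0875]
ee_rot: [0.745, -0.667, -0.0, 0.0]
wrist_force: [-0.9, 0.3, -0.2]
grip_width: 0.332
grasp_force: 60.9
clock: 15.35
eef_pos: [0.5172, 0.1506, 0.0792]
ee_rot: [0.745, -0.667, -0.0, 0.0]
wrist_force: [-0.1, -0.0, -0.4]
grip_width: 0.341
grasp_force: 60.9
{'clock': 15.35, 'joint_pos': [0.1343, 0.3396, -0.3066, 0.9256, 0.0001, -1.5477], 'eef_pos': [0.5172, 0.1506, 0.0792], 'ee_rot': [0.7453, -0.6667, -0.0003, 0.0003], 'wrist_force': [-0.1235, -0.0431, -0.3773], 'moment': [0.1131, -0.0094, -0.009], 'grip_width': 0.3411, 'grasp_force': 60.9001}
```

```bash
python3 -m pendant '[[0,0.0003,0,0.003,0],[0,0.0006,0,0.005,0],[0,0.0006,0,0.005,0]]'; python3 -m pendant '[[0,0.0003,0,0.002,0],[0,0.0006,0,0.004,0],[0,0.0006,0,0.004,0]]'; python3 -c "from h import *; st()"
```

```text
clock: 15.65
eef_pos: [0.518, 0.1499, 0.0748]
ee_rot: [0.745, -0.667, 0.0, 0.0]
wrist_force: [0.8, -1.4, -0.8]
grip_width: 0.338
grasp_force: 61.1
clock: 15.95
eef_pos: [0.5187, 0.1491, 0.0716]
ee_rot: [0.745, -0.667, 0.001, -0.0]
wrist_force: [0.6, -3.4, 4.2]
grip_width: 0.338
grasp_force: 61.8
{'clock': 15.95, 'joint_pos': [0.1317, 0.3466, -0.3173, 0.905, -0.001, -1.5498], 'eef_pos': [0.5187, 0.1491, 0.0716], 'ee_rot': [0.7452, -0.6669, 0.001, -0.0004], 'wrist_force': [0.6009, -3.3702, 4.2432], 'moment': [-0.4933, -0.0484, -0.1433], 'grip_width': 0.338, 'grasp_force': 61.8155}
```

```bash
python3 -m pendant '[[0,0.0004,0,0.0015,0],[0,0.0004,0,0.0015,0]]'; python3 -m pendant '[[0,0.0004,0,0.0015,0],[0,0.0004,0,0.0015,0]]'; python3 -c "from h import *; st()"
```

```text
clock: 16.15
eef_pos: [0.519, 0.1489, 0.0708]
ee_rot: [0.745, -0.667, 0.001, -0.001]
wrist_force: [-1.4, -2.2, 10.2]
grip_width: 0.336
grasp_force: 62.3
clock: 16.35
eef_pos: [0.5194, 0.1486, 0.0699]
ee_rot: [0.745, -0.667, 0.001, -0.001]
wrist_force: [-1.8, -1.7, 13.6]
grip_width: 0.335
grasp_force: 62.8
{'clock': 16.35, 'joint_pos': [0.1303, 0.3479, -0.3202, 0.899, -0.0004, -1.5512], 'eef_pos': [0.5194, 0.1486, 0.0699], 'ee_rot': [0.7452, -0.6669, 0.0014, -0.0013], 'wrist_force': [-1.7629, -1.7436, 13.6111], 'moment': [-0.2747, 0.3923, -0.182], 'grip_width': 0.3345, 'grasp_force': 62.7626}
```

```bash
python3 -m pendant '[[0,0.0003,0,0.0015,0],[0,0.0003,0,0.0015,0]]'; python3 -m pendant '[[0,0.0002,0,0.001,0],[0,0.0002,0,0.001,0]]'
python3 - <<'E'
from h import *
s=st(); P={n:arm.read_camera(n) for n in("side",)}
a=np.radians(5.3); o=np.array([.5265,.0705])
for n,p in P.items():
    C=cloud(p,np.ones((400,640),bool)); L=np.c_[(C[:,:2]-o)@np.array([[np.cos(a),-np.sin(a)],[np.sin(a),np.cos(a)]]),C[:,2]]*1e3
    for yc in(-72,-16,41.5):
        q=L[(np.hypot(L[:,0],L[:,1]-yc)<22)&(L[:,2]>66)&(L[:,2]<80)]; print(n,yc,len(q),np.median(q,0).round(1),np.percentile(q[:,1],[5,95]).round(1))
E
```

```text
clock: 16.55
eef_pos: [0.5197, 0.1484, 0.069]
ee_rot: [0.745, -0.667, 0.002, -0.002]
wrist_force: [-2.9, -2.3, 16.6]
grip_width: 0.336
grasp_force: 63.0
clock: 16.75
eef_pos: [0.52, 0.1483, 0.0685]
ee_rot: [0.745, -0.667, 0.002, -0.002]
wrist_force: [-3.5, -2.5, 19.6]
grip_width: 0.339
grasp_force: 63.4
{'clock': 16.75, 'joint_pos': [0.1295, 0.349, -0.3227, 0.8939, -0.0003, -1.552], 'eef_pos': [0.52, 0.1483, 0.0685], 'ee_rot': [0.7451, -0.6669, 0.0018, -0.0019], 'wrist_force': [-3.462, -2.498, 19.5758], 'moment': [-0.3157, 0.6559, -0.2509], 'grip_width': 0.3386, 'grasp_force': 63.4221}
  return _methods._mean(a, axis=axis, dtype=dtype,
  ret = um.true_divide(
Traceback (most recent call last):
IndexError: index -1 is out of bounds for axis 0 with size 0
```

```bash
python3 -m pendant '[[0.6,0,0,0,0],[0.6,0,0,0,0],[0.6,0,0,0,0],[0.6,0,0,0,0]]'; python3 -m pendant '[[0.6,0,0,-0.04,0],[0.6,0,0,-0.08,0],[0.6,-0.04,0,-0.1,0],[0.6,-0.09,0,-0.1,0],[0.6,-0.14,0,-0.1,0],[0.6,-0.19,0,-0.1,0],[0.6,-0.22,0,-0.1,0],[0.6,-0.22,0,-0.1,0]]'
python3 - <<'E'
from wfit import *
st(); P={n:arm.read_camera(n) for n in("side","top")}
np.savez("p5.npz",**{f"{n}_{k}":np.asarray(p[k]) for n,p in P.items() for k in("pixels","z_map","fx","fy","cx","cy","R","t")})
a=np.radians(5.3); o=np.array([.5265,.0705])
for f in("p3.npz","p5.npz"):
  for n,p in load(f).items():
    C=cloud(p,np.ones((400,640),bool)); L=np.c_[(C[:,:2]-o)@np.array([[np.cos(a),-np.sin(a)],[np.sin(a),np.cos(a)]]),C[:,2]]*1e3
    for yc in(-72,-16,40):
        q=L[(np.hypot(L[:,0],L[:,1]-yc)<22)&(L[:,2]>66)&(L[:,2]<80)]; print(f,n,yc,len(q),np.median(q,0).round(1),np.percentile(q[:,1],[5,95]).round(1))
    q=L[(abs(L[:,0])<25)&(L[:,1]>62)&(L[:,1]<95)&(L[:,2]>68)&(L[:,2]<120)]
    if len(q): print("  tab",len(q),np.median(q,0).round(1),np.percentile(q[:,2],[50,90,98]).round(1),cv2.minAreaRect(q[:,:2].astype(np.float32)))
# whole wedge fit: tab + visible body
roi={"side":(280,175,335,240),"top":(255,190,315,235)};M={}
for n,(l,t,r,b) in roi.items():
    h=cv2.cvtColor(P[n]["pixels"][t:b,l:r],cv2.COLOR_BGR2HSV); m=((h[...,1]>80)&(h[...,0]<24)).astype(np.uint8); k,lab,s,_=cv2.connectedComponentsWithStats(m,connectivity=4); M[n]=(lab==1+s[1:,4].argmax()).astype(float); print(n,M[n].sum(),s[1+s[1:,4].argmax()])
model=lambda v:[X@Rz(v[2]).T+[v[0],v[1],v[3]] for X in [wed[0],np.array([[x,y,z] for x in(-15,15) for z in(42,48) for y in(-2,yl(z))])/1e3]]
r=fit(P,M,roi,model,np.array([.5185,.141,.11,.018])); d=r.x[:2]-[.5264,.0715]; t=np.radians(6.4); print("wedge",r.x.round(4),np.degrees(r.x[2]).round(1),r.fun.round(1),"carrier xy",(d@[[np.cos(t),-np.sin(t)],[np.sin(t),np.cos(t)]]).round(4))
E
```

```text
clock: 17.2
eef_pos: [0.5174, 0.1483, 0.0648]
ee_rot: [0.745, -0.667, -0.0, 0.0]
wrist_force: [-0.3, -0.0, -0.5]
grip_width: 0.6
grasp_force: 0.0
clock: 18.0
eef_pos: [0.4923, 0.3708, 0.1645]
ee_rot: [0.747, -0.665, -0.001, -0.0]
wrist_force: [0.2, -0.5, -0.2]
grip_width: 0.601
grasp_force: 0.0
{'clock': 18.0, 'joint_pos': [0.5148, 0.4182, 0.0342, 1.1869, 0.001, -1.1727], 'eef_pos': [0.4923, 0.3708, 0.1645], 'ee_rot': [0.7471, -0.6647, -0.0005, -0.0001], 'wrist_force': [0.1914, -0.5107, -0.2055], 'moment': [-0.0218, 0.042, 0.0326], 'grip_width': 0.6006, 'grasp_force': 0.0}
p3.npz side -72 111 [  2.1 -65.9  71.4] [-82.5 -54.2]
p3.npz side -16 121 [ 1.9 -9.2 71. ] [-25.3   2.5]
p3.npz side 40 131 [-1.2 47.9 71.5] [31.7 59.1]
p3.npz top -72 93 [ -0.8 -70.8  71. ] [-83.4 -56.7]
p3.npz top -16 84 [  0.5 -14.1  70.2] [-26.3  -0.1]
p3.npz top 40 87 [-3.  42.7 70.7] [30.  56.5]
p5.npz side -72 112 [  2.  -65.7  71.2] [-82.8 -55. ]
p5.npz side -16 116 [  3.  -11.   71.2] [-27.    1.5]
p5.npz side 40 79 [-3.  35.  71.7] [27.8 50.2]
  tab 85 [-4.5 79.7 94.2] [94.2 95.9 96.8] ((-0.678217887878418, 76.84259033203125), (13.286747932434082, 27.05277442932129), 89.24931335449219)
p5.npz top -72 92 [ -1.  -71.3  70.7] [-84.3 -57. ]
p5.npz top -16 95 [  0.4 -14.5  70.7] [-28.6  -1.4]
p5.npz top 40 92 [-3.4 40.6 70.4] [26.8 54.7]
  tab 84 [-3.3 75.7 92.8] [92.8 95.  96.2] ((-2.8250856399536133, 76.44467163085938), (28.28543472290039, 11.860248565673828), 0.6596607565879822)
side 96.0 [22 35 15 10 96]
top 124.0 [ 22  18  10  17 124]
wedge [0.5181 0.1391 0.2748 0.018 ] 15.7 214.4 carrier xy [-0.0007  0.0681]
```

The top view shows row spacing of 112 mm from first to last bobbin, which matches a tight pack. The tab top is at about 96 mm, so the tip is about 8 mm above the base, and the wedge stands straight. The gripper is clear, so I'm handing in.

```bash
python3 -c "
from bench import arm
print(arm.close_job())"
```

```text
the job is handed in; nothing more can be done
None
```

I handed in the job at about 18 s. By camera measurement the bobbin is upright and fully down on its spindle, the row is packed tight, and the wedge stood by itself after release; no verdict came back.

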